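Hold a sprung test-box cover at its index with an opening tool

ROBOT

A 6-joint arm with a two-finger parallel gripper is mounted at the origin on a cart in front of the work surface, level with it; the furniture and walls round the work are solid. World frame = base frame: x ahead of the robot, y to its left, z up, the work surface at z = 0. Lengths are in m, angles in rad, forces in N, time in s.
With the tool pointing down it reaches from about 0.3 to 0.75 m from the base axis. Payload 8.5 kg.
Tool frame: the origin (TCP) lies on the centre line of the jaws, within the pads' length; the fingertips stand manip.nose_length ahead of it and the grasp point (between the pads) lies 5 mm behind it (manip.nose_length is the distance from the TCP to the fingertips, in m); z points along the fingers, y is the line along which they close (so a half turn about z gives the same grasp; the last joint's range is limited). The gripper opens to 88 mm and grips with 3 to 60 N. Pads are 18 mm wide; open, the fingers measure 123 mm over their backs; the gripper's body (75 mm by 187 mm) begins 45 mm behind the grasp point.
Start: joints at [-1.343, 0.381, 1.297, -0, 1.464, -0.215], TCP at [0.236, -0.497, 0.232] pointing down, gripper open.
Joint ranges: [-3.11, 3.11], [-0.89, 2.33], [0.22, 2.48], [-1.42, 4.56], [0.17, 2.85], [-2.88, 2.88]. Speed limits (rad/s): [2.39, 2.39, 3.14, 3.14, 3.14, 3.14].

INTERFACE

Orientations are given as a unit quaternion [x, y, z, w].
In Python, from cell import manip, vision gives the robot as it stands.
- The arm moves only by the shell command python3 -m creep 'ROWS' [FORCE]. ROWS is JSON, a list of rows, each a list of 7 numbers: the shift along the world's x, y, z in m, then the turn, a rotation vector about the world's x, y, z in degrees, then the opening, from 0 (shut) to 1 (fully open). A call has 1 to 10 rows; each row shifts and turns the commanded pose from where the row before left it; what a row does not reach is not made up. A row lasts 1/12 s, in which the tool goes at most 41.7 mm and 7.16 degrees, less where a joint would pass 70% of its speed; a pose out of reach is approached as far as the arm can. A call with a gripper value outside its range is refused whole. The fingers move at their own pace and stop on an object; FORCE is the grip in N (left out, the last holds). Time passes only in rows, so rows that do not move let the fingers close. It gives the time, the measured TCP pose, the force, the opening and the grip force at its end, in the units of the state.
- manip.get_state(): the state, without advancing time (a new reading comes with each control period).
- vision.read_camera(name): name is "scene" or "top" or "wrist"; returns (picture, depth): 400x640x3 uint8, red, green, blue; 400x640 float32, m along the optical axis (not along the pixel's ray), 0 where there is no reading.
- vision.camera_params(name): a dict with "vfov" (degrees; the focal length in pixels is half the picture's height over the tangent of half this angle, whatever the lens; pixels are square), "cx", "cy" (the principal point, pixels), "k1" (the pictures are not rectified: a ray, as slopes to the right and down, at radius r is drawn at 1 + k1 r^2 times it, then the intrinsics apply), "T" (4x4, takes a point from camera to world coordinates); the wrist camera has in their place "mount" (4x4, takes a point from camera to tool coordinates, whose origin is the TCP and whose axes are the flange's). Camera axes: x right, y up, looking along -z (the intrinsics and any distortion apply to the point x, -y, -z); pixel columns grow to the right and rows downward; lengths in m; the calibration is good to about 2 mm. A picture is of the moment at which its call begins: read the wrist's pose just before it. camera_params takes no time and is no camera call.
- manip.job_done(): hands the job in; it is judged then, once.
Trained networks look in the newest picture that a camera, given by its name, has taken for a name from the list of things; names that differ only in an ending like _2 or _b are one class to them, and where a whole thing is asked for, a point or a joint stands for the part that bears it (a point fixed in the world has none). Each returns a list of dicts, best first, with "conf" (0 to 1); they miss things now and then, are a little off and sometimes report something else, mostly with a low value. They report only what shows in the picture. A call takes as long as a camera call. They do not tell look-alikes from the thing itself.
- vision.spot_in(camera, name): "at" ([column, row] in pixels, amid what is visible of it).
- vision.pinpoint(camera, name): "at" ([column, row] in pixels: a listed point, or the origin of a listed thing).
The state is a dict: "time": time; "joints": joint angles; "qvel": joint speeds; "joint_torque": joint torques, N m; "position": TCP position; "tool_rot": TCP orientation; "ft_force": force on the tool from outside, world axes, zero at the start; "moment": the same for the moment, N m; "opening": finger opening in m; "finger_force": force on a finger pad.
Only numpy, scipy, OpenCV 4.12 (cv2) and the standard library are available. Lean on these libraries where they do the work, as an engineer would, in place of code of your own. Each camera call takes 0.05 s, during which the arm holds its last target. There are 200 camera calls.

TASK

Pick up the black nylon opening tool from the bench, put its thin tapering blade end through the notch at the front of the small test box and lever the sprung cover up until the steel pin on the cover's left edge is level with the white clip on the curved rail. Finish holding it there, still and on the tool alone: keep the tool gripped with the blade under the cover and clear of the box walls, because the spring shuts the cover if you let go. Keep the gripper off the cover, and do not disturb the clip or the other things on the bench.

Things in the scene. Friction and masses are not known exactly. Their poses are not given: they have to be found in the camera images.
- spudger: The loose nylon opening tool, a thin straight black bar 140 mm long, 10 mm wide and 7 mm high, 11 to 21 g, lying flat. Origin: centre of its underside. Its own y runs along its length and the blade end, where it tapers thin to the eye, is at -y (y = -70 mm), z up; to the touch it is 10 x 7 mm over its whole length. Can be gripped across its 10 mm width. It lies to the right of a fixed microscope (0.41 m tall, standing at x 0.40 to 0.64, y 0.34 to 0.50 m): come round that.
- blade_tip (a point): Centre of the tool's blade end: 70 mm along the tool's -y from its middle, 3.5 mm above its underside.
- test_box: Small aluminium test box fixed on a dark steel base plate (125 x 160 x 4 mm, reaching from y = -68 to +92 mm). Origin: under the middle of the box, on the bench; +x from its front to its hinge side, y to its left, z up; the front with the notch looks to -x. The box is hollow, 100 (x) by 110 (y) mm with 4 mm walls, floor top 7 mm and rim 38 mm above the bench. A grey cover plate, 101 x 110 x 5 mm, lies on the rim and overhangs the front wall by 4 mm.
- box_shell: The fixed walls and floor of the box (without base plate, cover, rail and clip); its frame is that of test_box.
- notch (a point): Middle of the notch in the front wall's outer face, 50 mm in front of the box's middle and 30 mm above the bench. The notch is 30 mm wide and 16 mm high, from 22 mm above the bench up to the underside of the cover at 38 mm, and goes through the 4 mm wall into the hollow box. Axes as test_box.
- hinge_line (a point): Point on the cover's hinge axis (along the box's y), 47 mm behind the box's middle and 38 mm above the bench, in the plane of the cover's underside.
- cover (a joint): Angle of the cover in rad: 0 shut, growing as its front edge rises, up to 1.1. A spring always pulls it shut: lifting needs about 1.5 N at the front edge when shut and about 2 N at 0.6 rad.
- cover_lip (a point): Middle of the cover's front lower edge, 101 mm from the hinge axis; its frame turns with the cover (x along the cover from front to hinge, z out of its top face; parallel to the box's axes when shut).
- cover_pin (a point): End of the 6 mm thick steel pin that sticks out sideways from the cover's left edge, near the front: 95 mm from the hinge axis. Turns with the cover.
- index_clip (a joint): Cover angle in rad that the clip marks: the pin is level with the clip's centre line when joint cover equals this value (0.30 to 0.60). The clip sits by friction and is not to be moved.
- clip_mark (a point): Centre of the small white clip (16 x 14 mm, 13 mm high, with a dark centre line round it) on the curved steel rail at the left of the box, 95 mm from the hinge axis and 74 mm to the left of the box's middle (the pin's end is at 65 mm).
- esd_brush: Bystander: black brush 123 mm long, 14 mm wide, bristles at one end; not the tool. Origin: centre of its underside.
- tape_black: Bystander: black tape roll lying flat, 70 mm across, 18 mm high. Origin: centre of its underside.
- phone_white: Bystander: white phone 138 x 70 x 8 mm lying flat. Origin: centre of its underside.
Things that resemble listed ones, but are neither listed nor needed, are in the scene too. Leave any green look-alike of the spudger alone.

How it is judged:
On the way, in this order (a step that is already met when the one before it is completed fails the run):
1. the opening tool is gripped and lifted off the bench (contact force between the fingers and spudger above 1 N and height (world z) of spudger above 0.012 m), for 0.2 s.
2. the blade end is under the cover and has levered it open a little (contact force between spudger and cover above 0.3 N and value of joint cover above 0.08 rad and x of blade_tip in the frame of cover_lip above 0.002 m), for 0.1 s.
At the end, for the whole second after the job is handed in: For the last second the cover is still (under 0.1 rad/s) within 0.07 rad of the clip's angle, resting on the gripped tool (over 0.5 N), blade end at least 2 mm in under the front edge; tool off the box walls (under 0.5 N), gripper and arm off the cover (angle between the x axis of cover_pin and the x axis of clip_mark, either way round below 0.07 rad and value of joint cover above 0.2 rad and velocity of joint cover between -0.1 and 0.1 rad/s and contact force between spudger and cover above 0.5 N and contact force between the fingers and spudger above 1 N and x of blade_tip in the frame of cover_lip above 0.002 m and z of blade_tip in the frame of cover_lip below 0 m and contact force between spudger and box_shell below 0.5 N and contact force between each of the arm, the fingers and cover below 0.5 N); the arm keeps its last pose, push and grip.
It fails at once if the gripper or arm pushes on the cover (contact force between any of the fingers, the arm and cover above 1 N).
It fails at once if the clip is shifted by more than 4 mm (distance of clip_mark from where it was at the start of the episode above 0.004 m).
It fails at once if the brush is moved by more than 20 mm (distance of esd_brush from where it was at the start of the episode above 0.02 m).
It fails at once if the tape roll is moved by more than 20 mm (distance of tape_black from where it was at the start of the episode above 0.02 m).
It fails at once if the phone is moved by more than 20 mm (distance of phone_white from where it was at the start of the episode above 0.02 m).
It also fails if it takes over 48 s, if anything falls off the work surface, if the arm or the gripper's body presses on something with over 40 N, if the wrist force passes 120 N, or if a joint passes its speed limit or range.

## Working session

There is one attempt and no reset: what is moved stays moved. The work goes in short steps, Python scripts to look and compute and a shell command to move; the robot and the scene stay as the last step left them, time stands still between calls to the robot, and variables do not carry over. Pictures are saved under pics/ and viewed, at most 10 in all, crops included, and the job is handed in when it is done.

```bash
ls; mkdir -p pics; cat > h.py <<'E'
import numpy as np, cv2
from cell import manip, vision
from scipy.spatial.transform import Rotation as R
def camT(n):
    p=vision.camera_params(n)
    if 'T' in p: return p,np.array(p['T'])
    s=manip.get_state(); T=np.eye(4); T[:3,:3]=R.from_quat(s['tool_rot']).as_matrix(); T[:3,3]=s['position']
    return p,T@np.array(p['mount'])
def ray(n,uv):
    p,T=camT(n); f=200/np.tan(np.radians(p['vfov']/2))
    d=np.array([(uv[0]-p['cx'])/f,(uv[1]-p['cy'])/f]); s=d.copy()
    for _ in range(20): s=d/(1+p['k1']*(s@s))
    return T[:3,3],T[:3,:3]@np.array([s[0],-s[1],-1])
def atz(n,uv,z):
    o,d=ray(n,uv); return o+d*(z-o[2])/d[2]
def atd(n,uv,depth):
    o,d=ray(n,uv); return o+d*depth
def proj(n,P):
    p,T=camT(n); f=200/np.tan(np.radians(p['vfov']/2))
    c=np.linalg.inv(T)@np.append(P,1); s=np.array([c[0],-c[1]])/-c[2]
    s=s*(1+p['k1']*(s@s)); return s*f+[p['cx'],p['cy']]
def shot(n,name,crop=None,scale=1):
    im,de=vision.read_camera(n); o=im[...,::-1]
    if crop: o=o[crop[1]:crop[3],crop[0]:crop[2]]
    o=cv2.resize(o,None,fx=scale,fy=scale,interpolation=cv2.INTER_CUBIC)
    cv2.imwrite('pics/'+name,o); return im,de
E
python3 - <<'E'
from h import *
print(manip.nose_length)
D={}
for n in('top','scene'):
    im,de=shot(n,n+'0.png'); np.save(n+'d.npy',de)
    for k in('spudger','blade_tip','test_box','notch','hinge_line','cover_lip','cover_pin','clip_mark','esd_brush','tape_black','phone_white'):
        try:
            r=vision.pinpoint(n,k)
            for q in r[:3]:
                u=q['at']; d=de[min(399,max(0,int(u[1]))),min(639,max(0,int(u[0])))]
                print(n,k,np.round(u,1),round(q['conf'],2),np.round(atd(n,u,d),3))
        except Exception as e: print(k,e)
E
```

```text
pics
0.014
top spudger [242.3 217.7] 0.54 [ 0.473  0.17  -0.   ]
top blade_tip [253.9 198.9] 0.66 [0.53  0.135 0.001]
top blade_tip [300.7 249. ] 0.53 [ 0.377 -0.008  0.   ]
top test_box [388.1 189.2] 0.64 [ 0.551 -0.27   0.042]
top notch [383.2 204.2] 0.77 [ 0.505 -0.254  0.044]
top hinge_line [390.  175.4] 0.95 [ 0.593 -0.276  0.042]
top cover_lip [384.3 204.4] 0.6 [ 0.504 -0.257  0.047]
top cover_lip [382.7 207.2] 0.54 [ 0.503 -0.257  0.002]
top cover_pin [363.8 195.8] 0.77 [ 0.537 -0.199  0.008]
top cover_pin [430.8 214. ] 0.25 [ 0.48  -0.4    0.008]
top clip_mark [366. 194.] 0.6 [ 0.543 -0.207  0.002]
top esd_brush [253.8 154.6] 0.66 [0.666 0.137 0.012]
top esd_brush [385.6 189.8] 0.3 [ 0.55  -0.263  0.038]
top tape_black [311.  180.9] 0.62 [ 0.586 -0.038 -0.005]
top phone_white [436.8 214.1] 0.71 [ 0.48  -0.418  0.008]
scene spudger [267.7 304. ] 0.79 [0.471 0.174 0.004]
scene spudger [356.4 244.4] 0.64 [ 0.421 -0.06   0.007]
scene blade_tip [358.6 270.4] 0.76 [ 0.378 -0.011  0.002]
scene blade_tip [264.3 273.7] 0.64 [ 0.53   0.126 -0.003]
scene blade_tip [350.7 152.8] 0.37 [ 0.597 -0.27   0.04 ]
scene test_box [362.8 168.7] 0.6 [ 0.535 -0.238  0.043]
scene notch [377.7 171.7] 0.85 [ 0.502 -0.258  0.039]
scene hinge_line [352.1 150.4] 0.97 [ 0.598 -0.277  0.043]
scene cover_lip [374.4 173.1] 0.56 [ 0.504 -0.246  0.041]
scene cover_lip [260.5 271.9] 0.2 [ 0.538  0.129 -0.001]
scene cover_pin [355.8 183.2] 0.76 [ 0.533 -0.209  0.014]
scene clip_mark [351.  168.7] 0.42 [ 0.534 -0.182  0.085]
scene esd_brush [350.6 172. ] 0.28 [ 0.556 -0.216  0.034]
scene tape_black [298.7 215.5] 0.78 [ 0.581 -0.044 -0.002]
scene phone_white [412.9 155. ] 0.84 [ 0.48  -0.408  0.007]
```

View pics/top0.png

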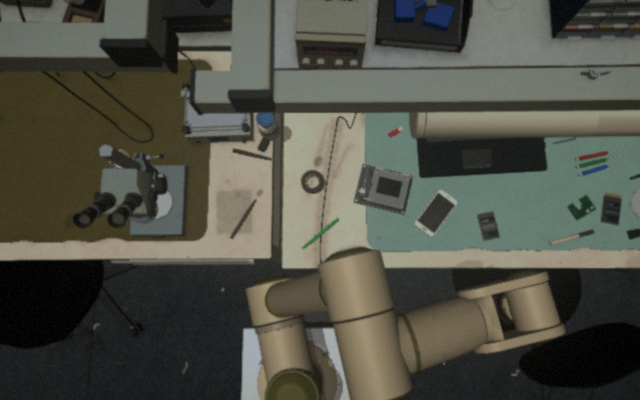

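View pics/scene0.png

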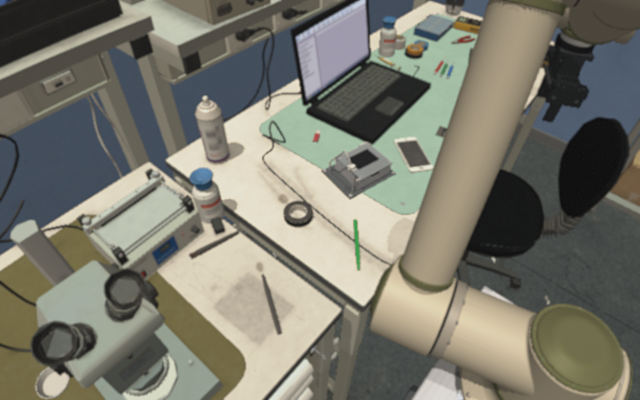

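The spudger is the black bar, at (242,218) in the top view with its blade at about (254,200) and its other end at (232,237). The green bar at (321,233) is the look-alike. The box is at (385,189) and its front faces the robot. The brush is at (254,155). Next I'll work out the move to above the tool.

```bash
python3 - <<'E'
from h import *
s=manip.get_state(); M=R.from_quat(s['tool_rot']).as_matrix()
print(s['time'],s['position'],np.degrees(np.arctan2(M[1,1],M[0,1])),M.round(3).tolist())
for n,k in (('top','mid'),):
    for uv in ([232,237],[254,200],[242.3,217.7]): print(atz(n,uv,.0035))
for uv in ([267.7,304],[264.3,273.7]): print(atz('scene',uv,.0035))
E
```

```text
1.2 [ 0.23564528 -0.49692903  0.23211565] -64.6279156280885 [[0.904, 0.428, -0.0], [0.428, -0.904, 0.0], [0.0, -0.0, -1.0]]
[0.41423716 0.19826855 0.0035    ]
[0.52641369 0.13459864 0.0035    ]
[0.47240161 0.16883464 0.0035    ]
[0.47083692 0.1743012  0.0035    ]
[0.5264827  0.12819266 0.0035    ]
```

```bash
python3 -m creep '[[0.0126,0.033,0,0,0,6.1,1],[0.0126,0.033,0,0,0,6.1,1],[0.0126,0.033,0,0,0,6.1,1],[0.0126,0.033,0,0,0,6.1,1],[0.0126,0.033,0,0,0,6.1,1],[0.0126,0.033,0,0,0,6.1,1],[0.0126,0.033,0,0,0,6.1,1],[0.0126,0.033,0,0,0,6.1,1],[0.0126,0.033,0,0,0,6.1,1],[0.0126,0.033,0,0,0,6.1,1]]' 50
python3 -m creep '[[0.0126,0.033,0,0,0,6.1,0.6],[0.0126,0.033,0,0,0,6.1,0.6],[0.0126,0.033,0,0,0,6.1,0.6],[0.0126,0.033,0,0,0,6.1,0.6],[0.0126,0.033,0,0,0,6.1,0.6],[0.0126,0.033,0,0,0,6.1,0.6],[0.0126,0.033,0,0,0,6.1,0.6],[0.0126,0.033,0,0,0,6.1,0.6],[0.0126,0.033,0,0,0,6.1,0.6],[0.0126,0.033,0,0,0,6.1,0.6]]'
python3 -m creep '[[0,0,-0.03,0,0,0,0.6],[0,0,-0.03,0,0,0,0.6],[0,0,-0.03,0,0,0,0.6],[0,0,0,0,0,0,0.6]]'
python3 - <<'E'
from h import *
s=manip.get_state(); M=R.from_quat(s['tool_rot']).as_matrix()
print(s['time'],s['position'],np.degrees(np.arctan2(M[1,1],M[0,1])),s['joints'])
im,de=shot('wrist','w1.png')
for k in('spudger','blade_tip'):
    for q in vision.pinpoint('wrist',k)[:2]: print(k,q,atz('wrist',q['at'],.0035))
# dark-bar segmentation near the tool
g=im.max(2); yy,xx=np.mgrid[:400,:640]
m=((g<75)).astype(np.uint8); n,l,st,c=cv2.connectedComponentsWithStats(m)
for i in range(1,n):
    if st[i,4]>400:
        P=np.array([xx[l==i],yy[l==i]],float).T; r=cv2.minAreaRect(P.astype(np.float32)); b=cv2.boxPoints(r)
        print(st[i],r[1],[atz('wrist',q,.0035)[:2].round(3).tolist() for q in b])
E
```

```text
time: 2.03
position: [0.3619, -0.1653, 0.2324]
tool_rot: [0.727, 0.686, 0.0, 0.0]
ft_force: [1.0, 0.6, -0.5]
opening: 0.0881
finger_force: 0.0
time: 2.87
position: [0.4879, 0.165, 0.2322]
tool_rot: [0.278, 0.961, 0.0, 0.0]
ft_force: [0.7, -0.6, -0.4]
opening: 0.053
finger_force: 0.0
time: 3.2
position: [0.4852, 0.163, 0.1376]
tool_rot: [0.281, 0.96, -0.002, -0.004]
ft_force: [-0.4, -1.0, -0.7]
opening: 0.0529
finger_force: 0.0
3.2 [0.48516906 0.16300632 0.13760106] 57.39433468784061 [ 9.25172526e-02  4.11438286e-01  1.54752713e+00 -5.58142491e-05
  1.19183986e+00 -9.09161343e-01]
spudger {'at': [90.0, 261.3], 'conf': 0.83} [ 0.42754787 -0.07091144  0.0035    ]
spudger {'at': [311.2, 171.7], 'conf': 0.67} [0.47214826 0.16816579 0.0035    ]
blade_tip {'at': [311.0, 248.6], 'conf': 0.91} [0.53730229 0.12652504 0.0035    ]
blade_tip {'at': [98.7, 196.8], 'conf': 0.83} [ 0.38361515 -0.01536044  0.0035    ]
[    0     0   233   105 14045] (104.0, 232.0) [[0.204, 0.027], [0.32, 0.191], [0.386, 0.143], [0.266, -0.036]]
[ 459    0  119  229 4636] (249.77024841308594, 22.31893539428711) [[0.423, 0.343], [0.426, 0.361], [0.664, 0.366], [0.661, 0.344]]
[    0   107   640   293 68860] (292.0, 639.0) [[0.268, -0.037], [0.583, 0.455], [0.944, 0.362], [0.503, -0.321]]
[616 109  24  57 577] (56.0, 23.0) [[0.573, 0.434], [0.585, 0.454], [0.636, 0.438], [0.623, 0.417]]
[  0 127  62  72 953] (53.90593719482422, 72.78624725341797) [[0.308, -0.102], [0.278, -0.031], [0.318, -0.001], [0.351, -0.069]]
[305 182  12  67 559] (66.24347686767578, 10.707459449768066) [[0.478, 0.158], [0.483, 0.167], [0.54, 0.133], [0.535, 0.124]]
```

View pics/w1.png

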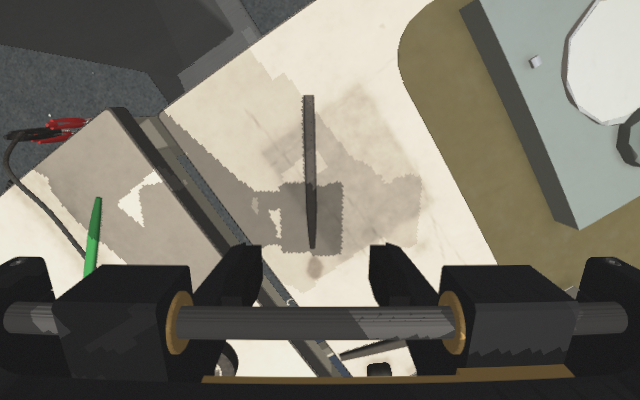

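Seen close up, the bar runs from (308,97) to the blade tip at (312,248), centred between the fingers and square to them. I'll descend.

```bash
python3 -m creep '[[0.001,-0.003,-0.03,0,0,0,0.4],[0,0,-0.03,0,0,0,0.4],[0,0,-0.03,0,0,0,0.4],[0,0,-0.02,0,0,0,0.4],[0,0,0,0,0,0,0.4],[0,0,0,0,0,0,0.4]]'
```

```text
time: 3.85
position: [0.4896, 0.16, 0.0335]
tool_rot: [0.281, 0.96, 0.0, 0.001]
ft_force: [-0.1, -0.1, 1.0]
opening: 0.0354
finger_force: 0.0
```

```bash
python3 -m creep '[[0,-0.002,-0.010,0,0,0,0.4],[0,0,-0.007,0,0,0,0.4],[0,0,0,0,0,0,0.4],[0,0,0,0,0,0,0.4]]'
python3 -m creep '[[0,0,0,0,0,0,0],[0,0,0,0,0,0,0],[0,0,0,0,0,0,0],[0,0,0,0,0,0,0],[0,0,0,0,0,0,0],[0,0,0,0,0,0,0]]' 50
```

```text
time: 4.18
position: [0.4893, 0.1582, 0.0163]
tool_rot: [0.281, 0.96, 0.0, 0.001]
ft_force: [-0.9, 0.2, 0.0]
opening: 0.0354
finger_force: 0.0
time: 4.68
position: [0.4887, 0.1581, 0.0152]
tool_rot: [0.281, 0.96, 0.0, 0.0]
ft_force: [0.0, 0.4, -0.8]
opening: 0.0002
finger_force: 0.0
```

```bash
python3 -m creep '[[0,0,0.02,0,0,0,0],[0,0,0.03,0,0,0,0.5],[0,0,0.03,0,0,0,0.6],[0,0,0,0,0,0,0.6],[0,0,0,0,0,0,0.6],[0,0,0,0,0,0,0.6]]'
python3 - <<'E'
from h import *
s=manip.get_state(); print(s['position'],s['opening'])
im,de=shot('wrist','w2.png'); np.save('wd.npy',de)
p,T=camT('wrist'); print(T.round(3).tolist(),p)
for k in('spudger','blade_tip'):
    for q in vision.pinpoint('wrist',k)[:2]:
        u=q['at'];print(k,q,atz('wrist',u,.0035),atd('wrist',u,de[int(u[1]),int(u[0])]))
for uv in([309,30],[250,150],[400,150],[400,80]): print(uv,atd('wrist',uv,de[uv[1],uv[0]]))
print([ (proj('wrist',np.array(s['position'])+[0,0,-.014])).round(0)])
E
```

```text
time: 5.18
position: [0.4882, 0.158, 0.0945]
tool_rot: [0.281, 0.96, -0.0, -0.0]
ft_force: [-0.5, 0.2, 0.3]
opening: 0.0316
finger_force: 0.0
[0.48821176 0.15800256 0.09451643] 0.03164535517737245
[[0.54, -0.807, -0.238, 0.427], [0.842, 0.517, 0.154, 0.197], [-0.001, -0.284, 0.959, 0.247], [0.0, 0.0, 0.0, 1.0]] {'vfov': 63.044276864806264, 'cx': 315.1780430573682, 'cy': 202.97047858695257, 'k1': -0.0539086585258888, 'mount': array([[-6.21126702e-04,  9.58414083e-01,  2.85380552e-01,
         7.29731661e-02],
       [ 9.99999772e-01,  5.19355569e-04,  4.32295994e-04,
        -2.83096720e-04],
       [ 2.66104589e-04,  2.85380756e-01, -9.58414187e-01,
        -1.52393256e-01],
       [ 0.00000000e+00,  0.00000000e+00,  0.00000000e+00,
         1.00000000e+00]])}
spudger {'at': [62.6, 275.5], 'conf': 0.87} [ 0.42403739 -0.06213775  0.0035    ] [ 0.42405934 -0.0600554   0.00545177]
spudger {'at': [313.9, 176.7], 'conf': 0.63} [0.46899865 0.16840454 0.0035    ] [0.4685972  0.16867767 0.00581024]
blade_tip {'at': [64.5, 207.2], 'conf': 0.64} [ 0.38073936 -0.01474778  0.0035    ] [ 0.38101164 -0.0134971   0.00493462]
blade_tip {'at': [313.2, 260.3], 'conf': 0.61} [0.52757619 0.13009186 0.0035    ] [0.52752429 0.1301264  0.00362523]
[309, 30] [3.80815743e-01 2.21055869e-01 1.29096041e-04]
[250, 150] [ 0.42633179  0.13800905 -0.00193558]
[400, 150] [ 0.48765352  0.23403409 -0.00093267]
[400, 80] [ 0.4435082   0.25844401 -0.00114578]
[array([316., 244.])]
```

View pics/w2.png

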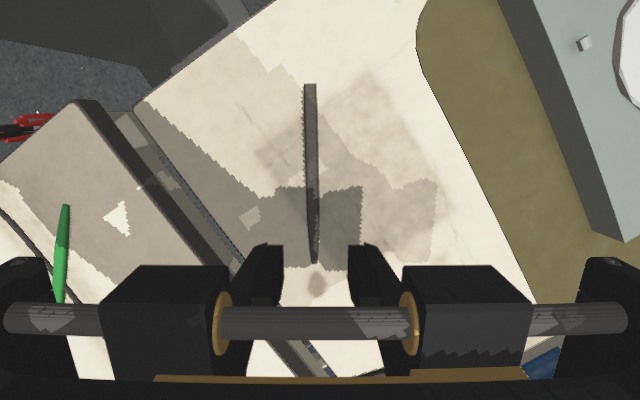

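The tool is undisturbed and still centred between the fingers, with its centre at (314,176) and tip at (313,260). So the pads must have closed above it. I'll go down again until the fingertips touch the bench.

```bash
python3 -m creep '[[0,0,-0.03,0,0,0,0.35],[0,0,-0.03,0,0,0,0.35],[0,0,-0.018,0,0,0,0.35],[0,0,0,0,0,0,0.35],[0,0,-0.002,0,0,0,0.35],[0,0,0,0,0,0,0.35],[0,0,0,0,0,0,0.35]]'
python3 -m creep '[[0,0,-0.002,0,0,0,0.35],[0,0,0,0,0,0,0.35],[0,0,0,0,0,0,0.35]]'
python3 -m creep '[[0,0,-0.002,0,0,0,0.35],[0,0,0,0,0,0,0.35],[0,0,0,0,0,0,0.35]]'
```

```text
time: 5.92
position: [0.4893, 0.1581, 0.0161]
tool_rot: [0.281, 0.96, 0.0, 0.001]
ft_force: [-1.0, -0.1, 0.8]
opening: 0.0309
finger_force: 0.0
time: 6.17
position: [0.4888, 0.1581, 0.0136]
tool_rot: [0.281, 0.96, 0.0, 0.0]
ft_force: [0.0, -0.1, 0.1]
opening: 0.0311
finger_force: 0.0
time: 6.42
position: [0.4886, 0.1581, 0.0111]
tool_rot: [0.281, 0.96, -0.0, -0.0]
ft_force: [-0.3, -0.4, 0.1]
opening: 0.0309
finger_force: 0.0
```

```bash
python3 -m creep '[[0,0,-0.002,0,0,0,0.35],[0,0,0,0,0,0,0.35],[0,0,0,0,0,0,0.35]]'
python3 -m creep '[[0,0,0,0,0,0,0],[0,0,0,0,0,0,0],[0,0,0,0,0,0,0],[0,0,0,0,0,0,0],[0,0,0,0,0,0,0],[0,0,0,0,0,0,0]]' 50
```

```text
time: 6.67
position: [0.4886, 0.1581, 0.009]
tool_rot: [0.281, 0.96, -0.0, -0.0]
ft_force: [1.1, 0.8, 0.3]
opening: 0.0309
finger_force: 0.0
time: 7.17
position: [0.4887, 0.1581, 0.0092]
tool_rot: [0.281, 0.96, 0.0, 0.0]
ft_force: [-0.5, -0.8, -0.6]
opening: 0.0007
finger_force: 0.0
```

```bash
python3 - <<'E'
from h import *
im,de=shot('wrist','w3.png')
i2,d2=shot('scene','s3.png',(200,230,360,350),4)
s=manip.get_state();print(s['position'],s['joints'], proj('scene',s['position']),proj('wrist',s['position']),proj('wrist',np.array(s['position'])-[0,0,.014]))
for uv in([300,235],[330,235],[318,200],[318,210],[313,215],[250,200],[400,200]): print(uv,atd('wrist',uv,de[uv[1],uv[0]]).round(4),im[uv[1],uv[0]])
a=cv2.imread('pics/w3.png')[60:320,190:450]; b=cv2.imread('pics/s3.png')
a=cv2.resize(a,(480,480)); b=b[:480]
cv2.imwrite('pics/c3.png',np.hstack([a,cv2.resize(b,(320,240*1)) if False else np.vstack([cv2.resize(b,(320,240)),np.zeros((240,320,3),np.uint8)])]))
E
```

```text
[0.48865789 0.15804522 0.00915028] [ 8.19918041e-02  5.98930875e-01  1.68748525e+00 -3.50518017e-05
  8.55186367e-01 -9.19251817e-01] [266.84480723 292.11294763] [315.89894123 254.58195148] [315.85307837 243.54565381]
[300, 235] [ 4.782e-01  1.547e-01 -3.000e-04] [98 93 85]
[330, 235] [4.867e-01 1.682e-01 1.000e-04] [112 105  95]
[318, 200] [0.4654 0.1742 0.0065] [65 63 59]
[318, 210] [0.4699 0.1713 0.0059] [50 48 46]
[313, 215] [0.4705 0.168  0.0069] [56 53 49]
[250, 200] [ 4.480e-01  1.436e-01 -3.000e-04] [150 140 127]
[400, 200] [ 0.4902  0.209  -0.0008] [185 174 157]
```

View pics/c3.png

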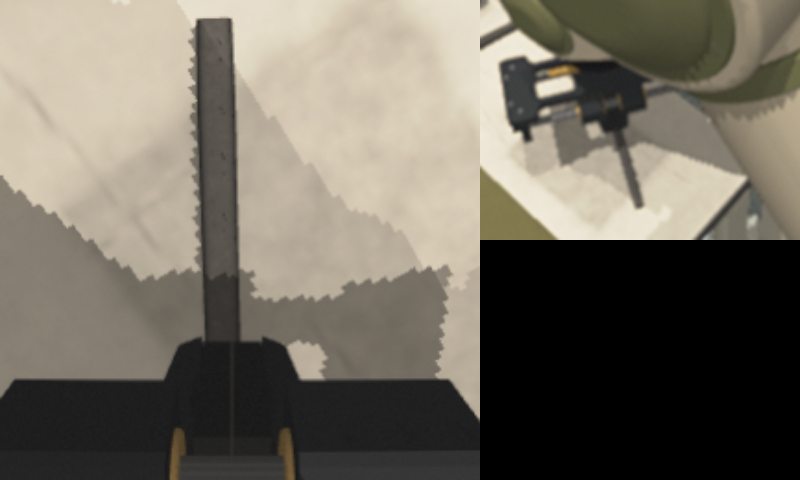

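The fingers, at about (230,345) in the crop, sit closed on top of the tool. So the fingertips are higher than nominal. I'll open and keep going down in small steps until there is contact.

```bash
python3 - <<'E'
from h import *
im,de=vision.read_camera('wrist'); s=manip.get_state()
M=R.from_quat(s['tool_rot']).as_matrix()
for r in (246,250,256,262):
    for c in(305,325): print(r,c,(M.T@(atd('wrist',[c,r],de[r,c])-s['position'])).round(4))
E
python3 -m creep '[[0,0,0,0,0,0,0.35],[0,0,0,0,0,0,0.35],[0,0,0,0,0,0,0.35],[0,0,-0.002,0,0,0,0.35],[0,0,0,0,0,0,0.35],[0,0,0,0,0,0,0.35]]'
```

```text
246 305 [ 0.0084 -0.0053 -0.0082]
246 325 [ 0.0087  0.0043 -0.0088]
250 305 [ 0.0084 -0.0051 -0.0126]
250 325 [ 0.0085  0.0042 -0.0129]
256 305 [ 0.0083 -0.0049 -0.0188]
256 325 [ 0.0086  0.004  -0.0194]
262 305 [ 0.0083 -0.0048 -0.0246]
262 325 [ 0.0079  0.0039 -0.0239]
time: 7.82
position: [0.4886, 0.158, 0.007]
tool_rot: [0.281, 0.96, -0.0, -0.0]
ft_force: [-0.6, 0.3, 0.0]
opening: 0.0307
finger_force: 0.0
```

```bash
python3 -m creep '[[0,0,-0.002,0,0,0,0.35],[0,0,0,0,0,0,0.35],[0,0,-0.002,0,0,0,0.35],[0,0,0,0,0,0,0.35]]'
python3 -m creep '[[0,0,-0.002,0,0,0,0.35],[0,0,0,0,0,0,0.35],[0,0,-0.001,0,0,0,0.35],[0,0,0,0,0,0,0.35]]'
```

```text
time: 8.15
position: [0.4885, 0.1581, 0.0028]
tool_rot: [0.281, 0.96, -0.0, -0.0]
ft_force: [-0.7, -0.3, 1.1]
opening: 0.0308
finger_force: 0.0
time: 8.48
position: [0.4886, 0.1581, -0.0]
tool_rot: [0.281, 0.96, -0.0, -0.0]
ft_force: [0.3, 0.8, 1.2]
opening: 0.0313
finger_force: 0.0
```

```bash
python3 -m creep '[[0,0,-0.002,0,0,0,0.35],[0,0,0,0,0,0,0.35],[0,0,-0.001,0,0,0,0.35],[0,0,0,0,0,0,0.35]]'
python3 -m creep '[[0,0,0,0,0,0,0],[0,0,0,0,0,0,0],[0,0,0,0,0,0,0],[0,0,0,0,0,0,0],[0,0,0,0,0,0,0],[0,0,0,0,0,0,0]]' 50
```

```text
time: 8.82
position: [0.4886, 0.1581, -0.003]
tool_rot: [0.281, 0.96, -0.0, -0.0]
ft_force: [-0.9, -0.2, -0.5]
opening: 0.0306
finger_force: 0.0
time: 9.32
position: [0.4887, 0.1581, -0.0028]
tool_rot: [0.281, 0.96, 0.0, 0.0]
ft_force: [-1.0, -0.7, 0.9]
opening: 0.0083
finger_force: 50.0
```

Gripped. I'll re-grip 2 mm lower for a better hold.

```bash
python3 -m creep '[[0,0,0,0,0,0,0.25],[0,0,0,0,0,0,0.25],[0,0,-0.002,0,0,0,0.25],[0,0,0,0,0,0,0.25]]'
python3 -m creep '[[0,0,0,0,0,0,0],[0,0,0,0,0,0,0],[0,0,0,0,0,0,0],[0,0,0,0,0,0,0],[0,0,0,0,0,0,0]]' 55
```

```text
time: 9.65
position: [0.4885, 0.158, -0.0051]
tool_rot: [0.281, 0.96, -0.0, -0.0]
ft_force: [-0.7, 0.1, 0.6]
opening: 0.0221
finger_force: 0.0
time: 10.07
position: [0.4887, 0.1581, -0.0048]
tool_rot: [0.281, 0.96, 0.0, 0.0]
ft_force: [-0.1, -0.3, -1.1]
opening: 0.0092
finger_force: 55.0
```

```bash
python3 -m creep '[[0,0,0.01,0,0,0,0],[0,0,0.02,0,0,0,0],[0,0,0.03,0,0,0,0],[0,0,0.03,0,0,0,0],[0,0,0.03,0,0,0,0],[0,0,0.03,0,0,0,0]]'
python3 - <<'E'
from h import *
im,de=shot('wrist','w4.png'); s=manip.get_state(); M=R.from_quat(s['tool_rot']).as_matrix()
print(s['position'],s['opening'],s['finger_force'])
for k in('spudger','blade_tip'):
    for q in vision.pinpoint('wrist',k)[:3]:
        u=q['at'];print(k,q,(M.T@(atd('wrist',u,de[int(u[1]),int(u[0])])-s['position'])).round(4))
# points on the held bar in tool coordinates
d=de.copy(); n=0
for r in range(60,244,12):
    c=np.where((de[r]>.02)&(de[r]<.24))[0]
    c=c[(c>250)&(c<400)]
    if len(c): print(r,c.min(),c.max(),(M.T@(atd('wrist',[c.mean(),r],np.median(de[r,c]))-s['position'])).round(4))
E
```

```text
time: 10.57
position: [0.4883, 0.158, 0.1475]
tool_rot: [0.281, 0.96, 0.0, 0.0]
ft_force: [0.4, -0.2, -0.5]
opening: 0.0088
finger_force: 55.0
[0.49062491 0.15838224 0.15294044] 0.008921401415769178 54.990752935409546
spudger {'at': [313.9, 225.8], 'conf': 0.82} [ 0.0202 -0.0011 -0.0086]
spudger {'at': [95.7, 250.4], 'conf': 0.59} [-0.0642 -0.2227  0.1442]
blade_tip {'at': [313.5, 346.3], 'conf': 0.93} [-0.049  -0.0021 -0.0031]
blade_tip {'at': [103.6, 186.3], 'conf': 0.92} [ 0.0021 -0.2071  0.1529]
72 304 325 [ 0.0875 -0.0013 -0.0065]
84 304 325 [ 0.0828 -0.0014 -0.0064]
96 304 326 [ 0.0781 -0.0012 -0.0062]
108 304 326 [ 0.0733 -0.0012 -0.0066]
120 304 326 [ 0.0684 -0.0012 -0.0066]
132 304 326 [ 0.0634 -0.0012 -0.0068]
144 304 326 [ 0.0584 -0.0012 -0.0069]
156 304 326 [ 0.0532 -0.0012 -0.0065]
168 304 326 [ 0.048  -0.0012 -0.0067]
180 305 326 [ 0.0426 -0.001  -0.0066]
192 305 326 [ 0.0371 -0.001  -0.0065]
204 305 326 [ 0.0315 -0.001  -0.0062]
216 305 326 [ 0.0258 -0.001  -0.0063]
228 305 325 [ 0.0201 -0.0013 -0.0066]
240 305 325 [ 0.014  -0.0012 -0.0065]
```

The tool is held with its blade tip at tool x = -50 mm and its top face at tool z = -6.5 mm, parallel to the gripper. Next I'll go over the box for a closer look.

```bash
python3 -m creep '[[0,-0.02,0.02,0,0,2,0],[0.007,-0.036,0.017,0,0,2,0],[0.007,-0.036,0.017,0,0,2,0],[0.007,-0.036,0.017,0,0,2,0],[0.007,-0.036,0.017,0,0,2,0],[0.007,-0.036,0.017,0,0,2,0],[0.01,-0.036,0,0,0,2,0],[0.01,-0.036,0,0,0,2,0],[0.01,-0.036,0,0,0,2,0],[0.01,-0.036,0,0,0,2,0]]'
python3 -m creep '[[0.01,-0.036,0,0,0,0,0],[0.01,-0.036,0,0,0,0,0],[0,-0.025,0,0,0,0,0],[0,0,0,0,0,0,0],[0,0,0,0,0,0,0],[0,0,0,0,0,0,0]]'
python3 - <<'E'
from h import *
s=manip.get_state(); print(s['position'],s['tool_rot'])
im,de=shot('wrist','w5.png'); np.save('wd5.npy',de)
for k in('notch','hinge_line','cover_lip','cover_pin','clip_mark','test_box'):
    for q in vision.pinpoint('wrist',k)[:2]:
        u=q['at'];print(k,np.round(u,1),round(q['conf'],2),atd('wrist',u,de[int(u[1]),int(u[0])]).round(4))
E
```

```text
time: 11.55
position: [0.5634, -0.1877, 0.249]
tool_rot: [0.109, 0.994, 0.001, -0.001]
ft_force: [0.7, 0.1, 0.7]
opening: 0.0089
finger_force: 55.0
time: 12.05
position: [0.5834, -0.2821, 0.2493]
tool_rot: [0.11, 0.994, 0.001, -0.001]
ft_force: [-0.0, 0.5, -0.6]
opening: 0.009
finger_force: 55.0
[ 0.58342522 -0.28205281  0.24933782] [ 1.09840940e-01  9.93948704e-01  6.07848888e-04 -7.55837405e-04]
notch [325.  101.6] 0.56 [ 0.5112 -0.2618  0.2619]
hinge_line [316.  189.1] 0.74 [ 0.547  -0.2737  0.2615]
cover_lip [321.9  98.8] 0.62 [ 0.5099 -0.263   0.2629]
cover_pin [385.7 108.1] 0.64 [ 0.532  -0.1862  0.0068]
clip_mark [398.3 117.2] 0.64 [ 0.5385 -0.1931  0.0904]
test_box [318.6 146.8] 0.67 [ 0.529  -0.2691  0.2617]
```

View pics/w5.png

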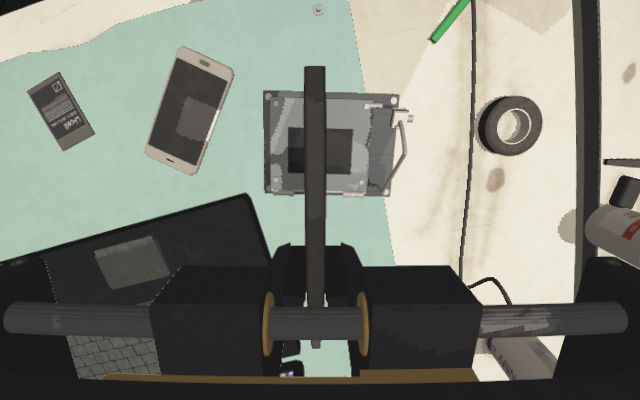

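```bash
python3 - <<'E'
from h import *
de=np.load('wd5.npy'); im=cv2.imread('pics/w5.png')[...,::-1].astype(int)
p,T=camT('wrist'); f=200/np.tan(np.radians(p['vfov']/2))
u,v=np.meshgrid(np.arange(640),np.arange(400)); d=np.stack([(u-p['cx'])/f,(v-p['cy'])/f],-1); s=d.copy()
for _ in range(20): s=d/(1+p['k1']*(s**2).sum(-1,keepdims=True))
P=np.stack([s[...,0],-s[...,1],-np.ones_like(de)],-1)*de[...,None]@T[:3,:3].T+T[:3,3]
roi=(u>240)&(u<425)&(v>70)&(v<215)&(de>0)&(P[...,2]<.15)
print('bench z',np.median(P[(u>400)&(u<440)&(v>150)&(v<230)][:,2]))
z=P[...,2]
for lo,hi in((.038,.048),(.003,.0065)):
    m=roi&(z>lo)&(z<hi); Q=P[m]; print(lo,len(Q),np.median(Q[:,2]),)
    if lo>.01:
        r=cv2.minAreaRect((Q[:,:2]*1000).astype(np.float32)); print(r)
m=roi&(z>.025)&(u>372)
sat=im.max(-1)-im.min(-1); bright=im.min(-1)
for q in np.argwhere(m)[::6]: print(tuple(q[::-1]),P[q[0],q[1]].round(3),im[q[0],q[1]],end=';')
for e in ([264,91],[398,94],[396,194],[264,192]): print(atz('wrist',e,.004).round(4))
cv2.imwrite('pics/c5.png',cv2.resize(cv2.imread('pics/w5.png')[75:210,250:430],None,fx=4.4,fy=4.4,interpolation=cv2.INTER_CUBIC))
E
```

```text
bench z 0.0007458226604358242
0.038 7425 0.0438819975080913
((560.0049438476562, -262.58099365234375), (129.43878173828125, 108.50257110595703), 75.71571350097656)
0.003 6580 0.004065022497587389
(np.int64(373), np.int64(103)) [ 0.522 -0.206  0.043] [145 138 131];(np.int64(380), np.int64(103)) [ 0.524 -0.199  0.042] [146 139 130];(np.int64(377), np.int64(104)) [ 0.524 -0.202  0.044] [181 170 160];(np.int64(388), np.int64(104)) [ 0.527 -0.189  0.035] [102 100  97];(np.int64(376), np.int64(105)) [ 0.525 -0.204  0.045] [217 207 194];(np.int64(385), np.int64(105)) [ 0.528 -0.191  0.026] [86 83 78];(np.int64(391), np.int64(105)) [ 0.528 -0.19   0.052] [96 92 88];(np.int64(376), np.int64(106)) [ 0.526 -0.204  0.044] [194 182 170];(np.int64(386), np.int64(106)) [ 0.529 -0.191  0.031] [78 74 70];(np.int64(392), np.int64(106)) [ 0.529 -0.19   0.056] [94 89 83];(np.int64(376), np.int64(107)) [ 0.527 -0.204  0.043] [134 126 118];(np.int64(386), np.int64(107)) [ 0.53  -0.191  0.03 ] [77 73 69];(np.int64(392), np.int64(107)) [ 0.53  -0.191  0.06 ] [88 84 78];(np.int64(375), np.int64(108)) [ 0.528
[... 7146 characters left out ...]
.int64(389), np.int64(180)) [ 0.601 -0.208  0.073] [119 112 105];(np.int64(390), np.int64(181)) [ 0.603 -0.207  0.069] [128 123 117];(np.int64(386), np.int64(183)) [ 0.606 -0.21   0.063] [95 91 86];(np.int64(388), np.int64(184)) [ 0.607 -0.208  0.063] [130 124 118];(np.int64(386), np.int64(186)) [ 0.611 -0.21   0.058] [129 122 114];(np.int64(381), np.int64(188)) [ 0.62  -0.211  0.028] [92 89 84];(np.int64(381), np.int64(189)) [ 0.62  -0.212  0.032] [86 82 77];(np.int64(381), np.int64(190)) [ 0.62  -0.213  0.035] [82 78 73];(np.int64(383), np.int64(191)) [ 0.62  -0.212  0.043] [130 123 115];[ 0.4822 -0.3214  0.004 ]
[ 0.5194 -0.1692  0.004 ]
[ 0.639  -0.1901  0.004 ]
[ 0.5999 -0.3529  0.004 ]
```

View pics/c5.png

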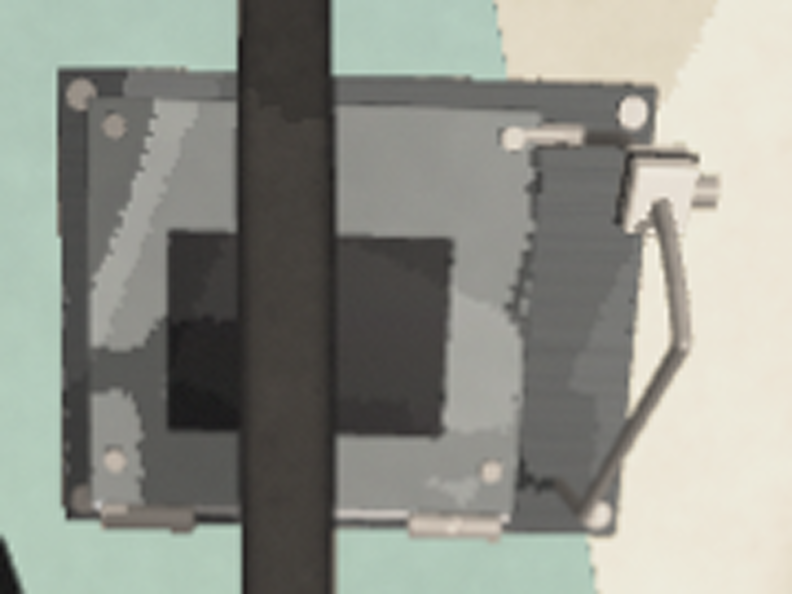

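The crop shows the box square-on. The pin is at (515-580,137), the clip at (660,190) on the rail, and the hinges are at the bottom. Yaw is about -14° and the clip angle about 0.50 rad. I'll do one consistency check.

```bash
python3 - <<'E'
from h import *
de=np.load('wd5.npy'); s=manip.get_state(); M=R.from_quat(s['tool_rot']).as_matrix()
for r in(80,140,200,240): print(r,(M.T@(atd('wrist',[315,r],de[r,315])-s['position'])).round(4))
g=lambda x,y:[250+x/4.4,75+y/4.4]
for e in((90,98),(540,112),(515,520),(95,515)): print(atz('wrist',g(*e),.043).round(4))
i,d=vision.read_camera('scene')
for k in('spudger','blade_tip'):
    for q in vision.pinpoint('scene',k)[:3]:
        u=q['at'];print(k,np.round(u,1),round(q['conf'],2),(M.T@(atd('scene',u,d[int(u[1]),int(u[0])])-s['position'])).round(4))
# contour of scene points just below the gripper: bar points in tool frame
pts=[]
for v in range(60,200):
    for u in range(250,480):
        if d[v,u]>0:
            q=M.T@(atd('scene',[u,v],d[v,u])-s['position'])
            if abs(q[1])<.012 and .03<q[0]<.085 and abs(q[2])<.03: pts.append(q)
pts=np.array(pts); print(len(pts), pts.mean(0) if len(pts) else '', np.percentile(pts[:,2],[5,50,95]) if len(pts) else '')
E
```

```text
80 [ 0.0835 -0.0006 -0.012 ]
140 [ 0.0593 -0.0006 -0.0125]
200 [ 0.0326 -0.0007 -0.0114]
240 [ 0.0136 -0.0007 -0.0126]
[ 0.4928 -0.311   0.043 ]
[ 0.5196 -0.2061  0.043 ]
[ 0.6184 -0.23    0.043 ]
[ 0.5933 -0.336   0.043 ]
spudger [354.8 246. ] 0.74 [0.2049 0.1828 0.2513]
spudger [351.1 152.8] 0.64 [-0.0106  0.013   0.212 ]
spudger [375.3 173. ] 0.19 [ 0.3566  0.3318 -0.188 ]
blade_tip [358.7 270.1] 0.6 [0.2606 0.2205 0.2461]Traceback (most recent call last):
  File "<stdin>", line 15, in <module>
  File "h.py", line 17, in atd
    o,d=ray(n,uv); return o+d*depth
        ~~~^^^^^^
  File "h.py", line 10, in ray
    p,T=camT(n); f=200/np.tan(np.radians(p['vfov']/2))
        ~~~~^^^
  File "h.py", line 5, in camT
    p=vision.camera_params(n)
ValueError: time passes only in moves, steps and waits
```

The bar's centre is about 8.3 mm above the TCP, measured with the arm still, and this agrees with the grasp height. Now to the place in front of the notch.

```bash
python3 -m creep '[[-0.037,0.0105,0,0,0,-0.4,0],[-0.037,0.0105,0,0,0,-0.4,0],[-0.037,0.0105,0,0,0,-0.4,0],[-0.036,0.0105,-0.02,0,0,-0.4,0],[0,0,-0.04,0,0,0,0],[0,0,-0.04,0,0,0,0],[0,0,-0.04,0,0,0,0],[0,0,-0.04,0,0,0,0],[0,0,-0.02,0,0,0,0],[0,0,-0.01,0,0,0,0]]'
python3 -m creep '[[0,0,-0.01,0,0,0,0],[0,0,0,0,0,0,0],[0,0,0,0,0,0,0],[0,0,0,0,0,0,0],[0,0,0,0,0,0,0]]'
python3 - <<'E'
from h import *
im,de=shot('scene','s6.png',(280,90,480,240),4); 
for k in('spudger','blade_tip','notch'):
    for q in vision.pinpoint('scene',k)[:2]:
        u=q['at'];print(k,np.round(u,1),round(q['conf'],2),atd('scene',u,de[int(u[1]),int(u[0])]).round(4))
s=manip.get_state();M=R.from_quat(s['tool_rot']).as_matrix();print(s['time'],s['position'],'tip',s['position']+M@[-.0505,-.001,-.0083],proj('scene',s['position']+M@[-.0505,-.001,-.0083]))
E
```

```text
time: 13.38
position: [0.4363, -0.2403, 0.0377]
tool_rot: [0.124, 0.992, 0.001, -0.002]
ft_force: [0.5, 0.1, -0.4]
opening: 0.0092
finger_force: 55.0
time: 13.8
position: [0.4377, -0.2414, 0.0314]
tool_rot: [0.124, 0.992, -0.0, 0.001]
ft_force: [-0.3, 0.0, 0.3]
opening: 0.0091
finger_force: 55.0
spudger [356.8 243.1] 0.62 [ 0.4226 -0.0646  0.0056]
notch [376.  172.1] 0.78 [ 0.453  -0.1567  0.1435]
14.0 [ 0.43748674 -0.24125519  0.03096374] tip [ 0.48618683 -0.2546312   0.03930183] [382.10954703 175.13744883]
```

View pics/s6.png

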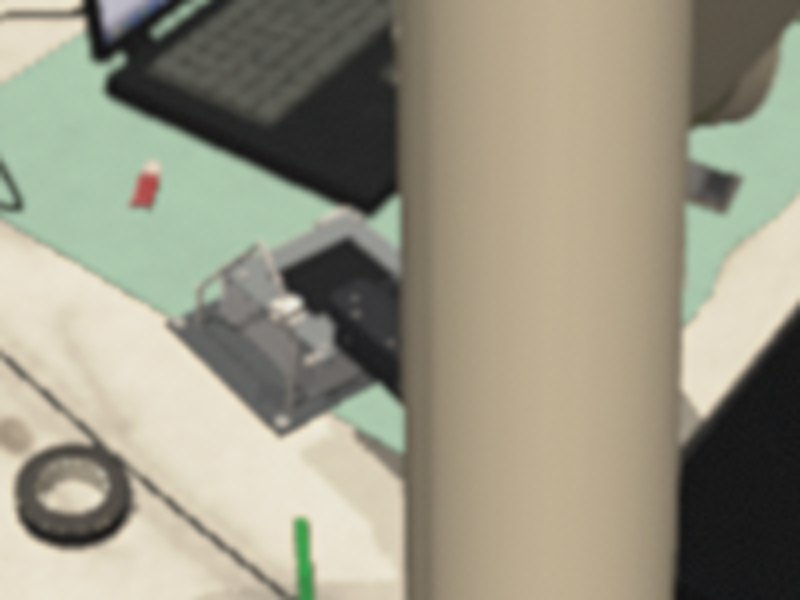

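The arm hides the notch in the scene view; only the clip at (290,305) and the pin at (320,350) show. The computed tip is on the notch axis, 24 mm in front of it and 9 mm high. I'll lower it, then insert while watching the force.

```bash
python3 -m creep '[[0,0,-0.009,0,0,0,0],[0,0,0,0,0,0,0],[0,0,0,0,0,0,0],[0.0145,-0.0037,0,0,0,0,0],[0,0,0,0,0,0,0],[0,0,0,0,0,0,0]]'
python3 -m creep '[[0.006,-0.0015,0,0,0,0,0],[0.006,-0.0015,0,0,0,0,0],[0.003,-0.0007,0,0,0,0,0],[0,0,0,0,0,0,0],[0,0,0,0,0,0,0]]'
```

```text
time: 14.5
position: [0.4519, -0.2449, 0.0214]
tool_rot: [0.124, 0.992, -0.0, 0.0]
ft_force: [-0.0, 0.4, -0.5]
opening: 0.009
finger_force: 55.0
time: 14.92
position: [0.4669, -0.2485, 0.0215]
tool_rot: [0.124, 0.992, 0.0, -0.0]
ft_force: [0.3, -0.6, -0.3]
opening: 0.0093
finger_force: 55.0
```

```bash
python3 -m creep '[[0.006,-0.0015,0,0,0,0,0],[0.006,-0.0015,0,0,0,0,0],[0.003,-0.0007,0,0,0,0,0],[0,0,0,0,0,0,0],[0,0,0,0,0,0,0]]'
python3 -m creep '[[0,0,0.003,0,0,0,0],[0,0,0.003,0,0,0,0],[0,0,0.003,0,0,0,0],[0,0,0.003,0,0,0,0],[0,0,0,0,0,0,0],[0,0,0,0,0,0,0],[0,0,0,0,0,0,0]]'
```

```text
time: 15.33
position: [0.482, -0.2522, 0.0214]
tool_rot: [0.124, 0.992, 0.0, -0.0]
ft_force: [-0.0, -0.5, -0.5]
opening: 0.0089
finger_force: 55.0
time: 15.92
position: [0.4818, -0.2522, 0.0335]
tool_rot: [0.124, 0.992, 0.0, -0.0]
ft_force: [-0.1, 0.6, -2.3]
opening: 0.0091
finger_force: 55.0
```

```bash
python3 -m creep '[[0.001,-0.00025,0.004,0,0,0,0],[0.001,-0.00025,0.004,0,0,0,0],[0.001,-0.00025,0.004,0,0,0,0],[0.001,-0.00025,0.004,0,0,0,0],[0.001,-0.00025,0.004,0,0,0,0],[0.001,-0.00025,0.004,0,0,0,0],[0.001,-0.00025,0.002,0,0,0,0],[0,0,0,0,0,0,0],[0,0,0,0,0,0,0],[0,0,0,0,0,0,0]]'
python3 - <<'E'
from h import *
im,de=shot('scene','s7.png',(310,120,400,210),6.5); np.save('sd7.npy',de)
s=manip.get_state();M=R.from_quat(s['tool_rot']).as_matrix();t=s['position']+M@[-.0505,-.001,-.0118]
print(s['time'],s['position'],s['ft_force'],s['moment'],'tip',t)
x=.0; rel=t-[.5580,-.272,0]; xb=rel[0]*.9694-rel[1]*.2453; print('xb',xb,'theta',np.arctan2(t[2]-.038,.047-xb))
for k in('cover_pin','clip_mark','cover_lip'):
    for q in vision.pinpoint('scene',k)[:2]:
        u=q['at'];print(k,np.round(u,1),round(q['conf'],2),atd('scene',u,de[int(u[1]),int(u[0])]).round(4))
# predicted pixels of the pin end and clip for box model at several angles
o=np.array([.558,-.272,0]);X=np.array([.9694,-.2453,0]);Y=np.array([.2453,.9694,0]);Z=np.array([0,0,1])
for a in (.3,.4,.45,.5,.55,.6):
    print(a,'pin',proj('scene',o+X*(.047-.095*np.cos(a))+Z*(.038+.095*np.sin(a))+Y*.065).round(1),'clip',proj('scene',o+X*(.047-.095*np.cos(a))+Z*(.038+.095*np.sin(a))+Y*.074).round(1))
E
```

```text
time: 16.75
position: [0.4888, -0.254, 0.0594]
tool_rot: [0.124, 0.992, 0.0, -0.0]
ft_force: [-0.3, 0.2, -2.4]
opening: 0.0089
finger_force: 55.0
16.8 [ 0.48876842 -0.25396332  0.05933016] [-0.57150455 -0.30729428 -3.35547824] [0.08819848 0.04478366 0.03608086] tip [ 0.53747581 -0.26735004  0.07111475]
xb -0.021036788371179487 theta 0.4529658674729633
cover_pin [352.5 166.1] 0.61 [ 0.5335 -0.1862  0.0904]
clip_mark [348.9 167.4] 0.48 [ 0.5419 -0.1839  0.0825]
cover_lip [349.8 155.2] 0.73 [ 0.5821 -0.2442  0.0574]
0.3 pin [355.3 171.1] clip [352.5 172.6]
0.4 pin [354.8 167.7] clip [351.9 169.2]
0.45 pin [354.4 166. ] clip [351.5 167.4]
0.5 pin [354.  164.2] clip [351.1 165.7]
0.55 pin [353.5 162.4] clip [350.6 163.9]
0.6 pin [352.9 160.6] clip [350.1 162.1]
```

View pics/s7.png

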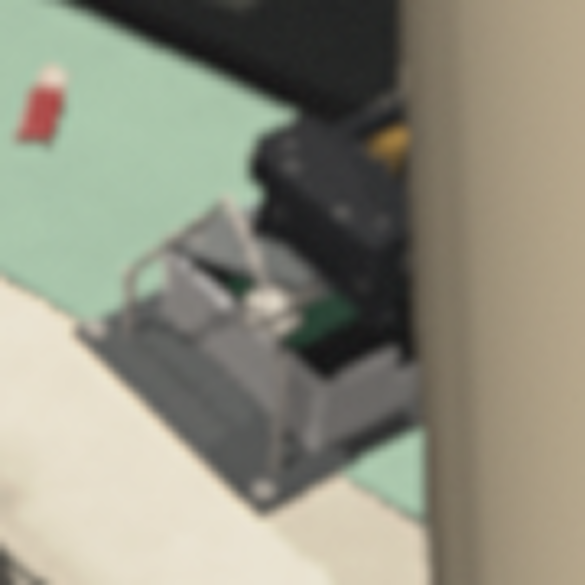

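The cover is up. The clip is at about (268,308) in the crop, with the pin meeting it just to the right. The tool geometry gives about 0.45 rad and the clip estimates run from 0.45 to 0.49, so I'll go up slightly and check closely.

```bash
python3 -m creep '[[0,0,0.0018,0,0,0,0],[0,0,0,0,0,0,0],[0,0,0,0,0,0,0],[0,0,0,0,0,0,0],[0,0,0,0,0,0,0],[0,0,0,0,0,0,0]]'
python3 - <<'E'
from h import *
im,de=shot('scene','s8.png',(328,146,378,190),13)
print(manip.get_state()['position'])
for n in('scene','wrist','top'):
    if n!='scene': _,de=vision.read_camera(n)
    for k in('cover_pin','clip_mark'):
        for q in vision.pinpoint(n,k)[:2]:
            u=q['at'];print(n,k,np.round(u,1),round(q['conf'],2),atd(n,u,de[int(u[1]),int(u[0])]).round(4))
E
```

```text
time: 17.45
position: [0.4888, -0.254, 0.0613]
tool_rot: [0.124, 0.992, 0.0, -0.0]
ft_force: [0.2, 0.8, -2.2]
opening: 0.0089
finger_force: 55.0
[ 0.48882145 -0.25397056  0.06132528]
scene cover_pin [351.  166.7] 0.5 [ 0.5368 -0.1849  0.0873]
scene clip_mark [350.1 168.1] 0.4 [ 0.5372 -0.1823  0.0842]
wrist clip_mark [467.  335.6] 0.65 [ 0.4724 -0.2161  0.155 ]
```

View pics/s8.png

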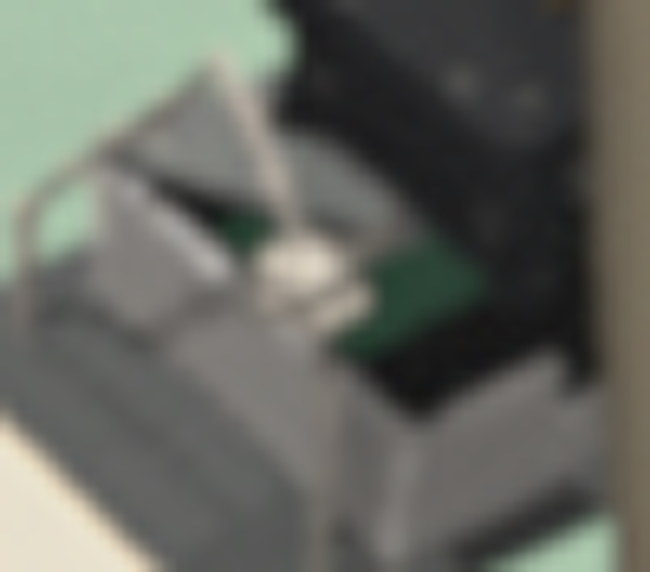

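The clip spans about (258-375, 235-335) in this crop and the cover's pin meets it at its right, so they are close to level. I'll check the scene camera's offset numerically using the base-plate corners.

```bash
python3 - <<'E'
from h import *
o=np.array([.558,-.272,0]);X=np.array([.9694,-.2453,0]);Y=np.array([.2453,.9694,0]);Z=np.array([0,0,1])
f=lambda x,y,z:proj('scene',o+X*x+Y*y+Z*z).round(1)
print('base FL',f(-.0625,.092,.004),f(-.0625,.092,0),'seen 350.3 198.9 (bottom)'); print('base RL',f(.0625,.092,.004),'seen 321.5 170.8')
print('box FL rim',f(-.05,.055,.038),'seen',310+318/6.5,120+380/6.5)
i,d=vision.read_camera('scene')
# clip: white pixel centroid
c=i[158:176,342:362].astype(int); w=np.argwhere((c.min(-1)>150)); print('white',w.mean(0)[::-1]+[342,158],w.min(0),w.max(0),len(w))
P=np.array([atd('scene',[b+342,a+158],d[a+158,b+342]) for a,b in w]); print(np.median(P,0), P.min(0),P.max(0))
r=P-o; print('box x,y,z med',np.median(r@X),np.median(r@Y),np.median(r[:,2]), np.percentile(r@X,[10,90]),np.percentile(r@Y,[10,90]),np.percentile(r[:,2],[10,90]))
E
```

```text
base FL [349.7 197.4] [349.6 198.5] seen 350.3 198.9 (bottom)
base RL [320.4 169.1] seen 321.5 170.8
box FL rim [359.1 179. ] seen 358.9230769230769 178.46153846153845
white [349.05 165.55] [1 0] [ 9 11] 20
[ 0.53991806 -0.18672601  0.08846091] [ 0.53188389 -0.22148891  0.03352042] [ 0.58740841 -0.181163    0.0998721 ]
box x,y,z med -0.038770037711657046 0.07744716238269977 0.08846090573269788 [-0.04525577  0.01146268] [0.05788131 0.08285486] [0.04029891 0.08920549]
```

```bash
python3 -c "
from cell import manip
s=manip.get_state();print(s['time'],s['finger_force'],s['ft_force']);print(manip.job_done())"
```

```text
17.95 54.98895049095154 [-0.35165851  0.62148712 -2.72984975]
the job is handed in; nothing more can be done
None
```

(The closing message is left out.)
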